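# Close a sample tin on the pedal-operated lid press

## Robot

A 6-joint arm with a two-finger parallel gripper is mounted at the origin on the work surface. World frame = base frame: x ahead of the robot, y to its left, z up, the work surface at z = 0. Lengths are in m, angles in rad, forces in N, time in s.
With the tool pointing down it reaches from about 0.35 to 0.975 m from the base axis. Payload 4.9 kg.
Tool frame: the origin (TCP) lies at the very end of the fingers, on their centre line; the grasp point (between the pads) lies 19 mm behind it; z points along the fingers, y is the line along which they close (so a half turn about z gives the same grasp; the last joint's range is limited). The gripper opens to 85 mm and grips with 20 to 120 N. Pads are 22 mm wide; open, the fingers measure 114 mm over their backs; the gripper's body (76 mm by 85 mm) begins 54 mm behind the grasp point. The pads swing forward as they close: fully open they stand 13 mm farther back than shut.
Start: joints at [1.089, 0.053, 1.613, -0, 1.476, -0.119], TCP at [0.222, 0.584, 0.231] pointing down, gripper open.
Joint ranges: [-3.01, 3.01], [-1.01, 2.22], [0.06, 2.58], [-1.02, 4.17], [0.09, 2.62], [-3.14, 3.14]. Speed limits (rad/s): [2.57, 2.57, 3.14, 3.14, 3.14, 3.14].

## Interface

Orientations are given as a unit quaternion [w, x, y, z].
In Python, from plant import manip gives the robot as it stands.
- The arm moves only by the shell command python3 -m pendant 'ROWS'. ROWS is JSON, a list of rows, each a list of 3 entries, a list of its own where there are three numbers: the opening, from 0 (shut) to 1 (fully open), then the shift along the tool's x, y, z in units of 12 cm (1.0 is 12 cm), then the turn about the tool's z in units of pi rad (1.0 is pi rad). In form: [[gripper, [dx, dy, dz], roll], ...]. A call has 1 to 10 rows; each row is the pose to reach, as a shift and turn from the pose commanded when the call began, along the tool's axes at that moment, turning the shorter way round; what a row does not reach only later rows make up. A row lasts 1/10 s, in which the tool goes at most 50 mm and 8.59 degrees, less where a joint would pass 70% of its speed; a pose out of reach is approached as far as the arm can. A call with a number of a shift or a turn outside -1 to 1 is refused whole. A call with a gripper value outside its range is refused whole. The fingers move at their own pace and stop on an object; the grip force is fixed at half the most. Time passes only in rows, so rows that repeat a pose let the fingers close. It gives the time, the measured TCP pose, the force, the opening and the grip force at its end, in the units of the state.
- manip.state(): the state, without advancing time (a new reading comes with each control period).
- manip.grab_frame(name): name is "side" or "top" or "wrist"; returns a dict with "img" (400x640x3 uint8, red, green, blue), "fx", "fy", "cx", "cy" (pixels), "D" ([k1, k2, p1, p2, k3] as OpenCV has them; the pictures are not rectified), "eye" and "rotation" of the camera in the world; the wrist camera has in their place "tool_from_camera" (4x4, takes a point from camera to tool coordinates, whose origin is the TCP and whose axes are the flange's). Camera axes: x right, y down, z forward; pixel columns grow to the right and rows downward; lengths in m; the calibration is good to about 2 mm. A picture is of the moment at which its call begins: read the wrist's pose just before it. There is no depth.
- manip.job_done(): hands the job in; it is judged then, once.
The state is a dict: "time": time; "joint_pos": joint angles; "joint_vel": joint speeds; "joint_efforts": joint torques, N m; "tool_pos": TCP position; "tool_rot": TCP orientation; "contact_force": force on the tool from outside, world axes, zero at the start; "ft_torque": the same for the moment, N m; "gripper_width": opening from 0.0 (shut) to 1.0 (fully open); "grasp_force": force on a finger pad.
Only numpy, scipy, OpenCV 4.12 (cv2) and the standard library are available. Lean on these libraries where they do the work, as an engineer would, in place of code of your own. Each camera call takes 0.05 s, during which the arm holds its last target. There are 200 camera calls.

## Task

The lid of the sample tin standing in front of the lid press is not on properly: it still sticks up. Push the tin, lid as it is, along the bench into the press until it rests against the V-shaped stop under the ram, then press the pedal right down to its stop, pause there briefly, and let it come back up, so that the ram closes the lid fully. Leave the closed tin standing upright in the press and do not disturb the other things on the bench.

Things in the scene. Friction and masses are not known exactly. Their poses are not given: they have to be found in the camera images.
- tin: the sample tin to close: an upright aluminium cylinder, 68 mm across, body 50 mm high, standing loose on the bench in front of the press's mouth; about 0.2 kg. Its lid is fitted but stands 10 mm proud, so that a band of the black rubber plug shows under it. Origin: centre of its underside, z up
- lid (a joint): how far the tin's lid has been pushed in, m: 0 = standing 10 mm proud, 0.010 = fully home on the tin's shoulder. It goes in stiffly (about 6 N) and stays where it is pushed
- lid_top (a point): centre of the lid's top face. The lid is an aluminium disc 74 mm across and 8 mm thick; its top is 68 mm above the bench when proud, 58 mm when home
- press_seat (a point): point on the bench straight below the ram, where the centre of the tin's underside belongs (the tin slides on the bench itself). Axes are the press's: its open mouth faces +y; the tin goes in along -y until it touches both plates (34 mm high) of a dark V-shaped stop, which centres it here. A pushing tool that leans back from the column by 25 to 30 degrees clears the ram
- press: the lid press, bolted to the bench: white column 64 x 60 mm, 220 mm high, centred 115 mm behind the seat (at y = -115 mm); white overhead arm 44 mm wide, underside 186 mm up, with a collar 24 mm across down to 166 mm, ending at y = +12 mm. The pedal lies along x = -120 mm. Origin and axes as press_seat
- ram_pad (a point): centre of the underside of the ram's steel pad (32 mm across, 8 mm thick, on a 12 mm rod). 92 mm above the bench with the pedal up; it goes down 100 mm per rad of pedal
- pedal (a joint): angle of the press's pedal, rad: 0 = up (at rest, held by its spring), 0.35 = down on its stop. It drives the ram; it takes about 3 N at the tread to start and 10 to 15 N at the stop, and springs back when let go
- pedal_tread (a point): point on top of the pedal's black ribbed rubber tread, on its centre line, 105 mm from the hinge. The pedal is a plate 66 mm wide and 135 mm long, hinged at the column end, sloping up towards the press's +y; rubber covers its last 70 mm. This point is about 78 mm above the bench with the pedal up, about 42 mm at the stop, where the plate is level. Axes as the press's with the pedal up
- pedal_hinge (a point): the middle of the pedal's hinge line, 34 mm above the bench; the hinge runs along the press's x axis
- spare_tin: a second aluminium tin of the same kind, already closed: its lid lies flat on its shoulder, no black plug showing, 58 mm high in all; a bystander. Origin: centre of its underside
- dish: a glass petri dish, 92 mm across, 16 mm high, lying on the bench; a bystander. Origin: centre of its underside
- dish_stack: three stacked petri dishes, 92 mm across, 48 mm high; a bystander. Origin: centre of its underside
- reagent: an amber bottle, 60 mm across, 130 mm high; a bystander. Origin: centre of its underside
- jar: a glass jar with a cap, 70 mm across, 80 mm high; a bystander. Origin: centre of its underside
- packet: a flat brown sample packet, 130 x 85 x 24 mm; a bystander. Origin: centre of its underside
Mind the look-alikes: they are no part of the job. What is shaped like the tin but green or red is not meant.

How it is judged:
By the outcome, as a careful person would: the job done as asked, in the order asked, and still so for the second after the job is handed in, with the robot touching nothing.
It also fails if it takes over 53 s, if anything falls off the work surface, if the arm or the gripper's body presses on something with over 40 N, if the wrist force passes 120 N, or if a joint passes its speed limit or range.

## Working session

There is one attempt and no reset: what is moved stays moved. The work goes in short steps, Python scripts to look and compute and a shell command to move; the robot and the scene stay as the last step left them, time stands still between calls to the robot, and variables do not carry over. Pictures are saved under pics/ and viewed, at most 10 in all, crops included, and the job is handed in when it is done.

```bash
mkdir -p pics; ls
python3 - <<'E'
from plant import manip
import cv2
for n in ("side","top"):
    f=manip.grab_frame(n); cv2.imwrite(f"pics/{n}0.png",f["img"][:,:,::-1])
    print(n,{k:v for k,v in f.items() if k!="img"})
s=manip.state();print(s)
f=manip.grab_frame("wrist");print({k:v for k,v in f.items() if k!="img"})
E
```

```text
pics
side {'fx': 427.06678565402234, 'fy': 427.06678565402234, 'cx': 303.6322183305716, 'cy': 201.30784447089064, 'D': array([-0.05463885,  0.        ,  0.        ,  0.        ,  0.        ]), 'eye': array([ 0.41073729, -0.96821505,  0.75691738]), 'rotation': array([-0.46516603,  0.87986512, -0.09109496,  0.03405338])}
top {'fx': 364.0862165414871, 'fy': 364.0862165414871, 'cx': 322.1440813781025, 'cy': 201.04156899007768, 'D': array([0.02272477, 0.        , 0.        , 0.        , 0.        ]), 'eye': array([ 0.43286627, -0.01224653,  1.32648007]), 'rotation': array([-0.03314891,  0.71193532, -0.69946612,  0.05288088])}
{'time': 0.1, 'joint_pos': array([ 1.08901837e+00,  5.33050063e-02,  1.61413753e+00, -2.70155943e-05,
        1.47599198e+00, -1.19008068e-01]), 'joint_vel': array([-0.00207729, -0.00136193, -0.00425342,  0.00089561,  0.00259887,
        0.000269  ]), 'joint_efforts': array([ 6.84452461e-04, -3.94901240e+01, -3.71363246e+01, -1.49529865e-04,
        3.90642526e-03, -1.05353601e-05]), 'tool_pos': array([0.22154366, 0.58382471, 0.23018862]), 'tool_rot': array([-2.59655942e-04,  1.80390622e-01,  9.83594619e-01, -8.83671603e-04]), 'contact_force': array([ 0.38092114,  1.01420423, -0.28252269]), 'ft_torque': array([-0.00740021, -0.00441069, -0.02070312]), 'grasp_force': 0.0, 'gripper_width': 1.0001206644982574}
{'fx': 292.63450046524713, 'fy': 292.63450046524713, 'cx': 319.8281508626718, 'cy': 198.03456801583786, 'D': array([0.00907771, 0.        , 0.        , 0.        , 0.        ]), 'tool_from_camera': array([[ 2.63682827e-04, -9.61356700e-01, -2.75305694e-01,
         7.20749367e-02],
       [ 9.99999223e-01, -8.20005761e-05,  1.24412401e-03,
        -1.02262656e-05],
       [-1.21862218e-03, -2.75305808e-01,  9.61355932e-01,
        -1.42060157e-01],
       [ 0.00000000e+00,  0.00000000e+00,  0.00000000e+00,
         1.00000000e+00]])}
```

View pics/top0.png

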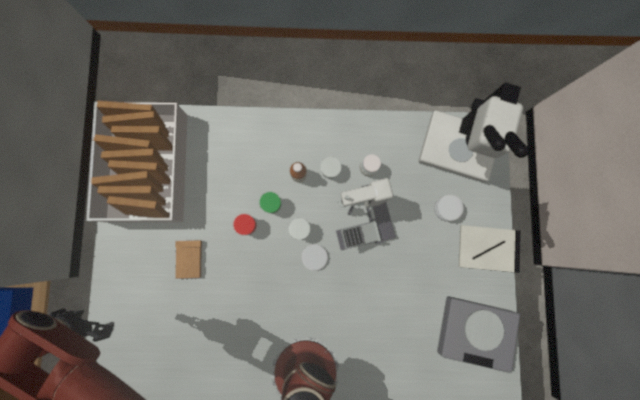

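View pics/side0.png

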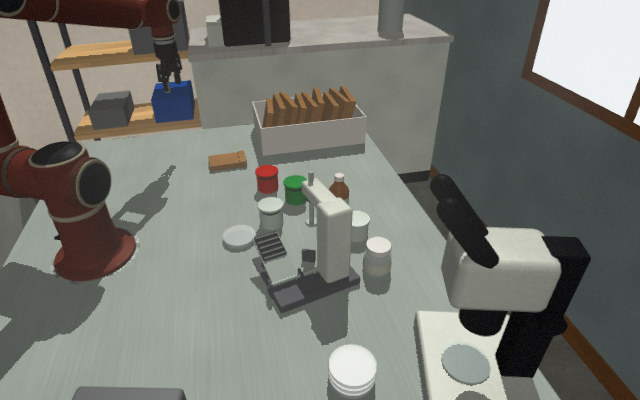

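The side picture shows a silver cylinder at (271,212), a second at (357,225) behind the column, and a jar at (378,255). In the top picture they are at (299,229), (331,167) and (372,163). Red (245,224) and green (270,203) are decoys, and the flat dish is at (315,258). The press arm runs from about (390,190) to (345,198), and the pedal is at (350,237). Next I check close crops.

```bash
cat > h.py <<'E'
import numpy as np, cv2
from scipy.spatial.transform import Rotation as R
from plant import manip
def rot(q): q=np.asarray(q); return R.from_quat(q[[1,2,3,0]]).as_matrix()
def cam(name,fn=None):
    s=manip.state(); f=manip.grab_frame(name)
    if name=="wrist":
        T=np.eye(4);T[:3,:3]=rot(s["tool_rot"]);T[:3,3]=s["tool_pos"]
        W=T@f["tool_from_camera"]; f["E"],f["M"]=W[:3,3],W[:3,:3]
    else: f["E"],f["M"]=np.array(f["eye"]),rot(f["rotation"])
    f["K"]=np.array([[f["fx"],0,f["cx"]],[0,f["fy"],f["cy"]],[0,0,1]])
    if fn: cv2.imwrite(fn,f["img"][:,:,::-1])
    return f
def rays(f,p):
    p=np.asarray(p,float).reshape(-1,1,2)
    u=cv2.undistortPoints(p,f["K"],f["D"])[:,0]
    return np.c_[u,np.ones(len(u))]@f["M"].T
def plane(f,p,z):
    d=rays(f,p); return f["E"]+d*((z-f["E"][2])/d[:,2])[:,None]
def proj(f,P):
    M=f["M"].T; return cv2.projectPoints(np.asarray(P,float).reshape(-1,1,3),cv2.Rodrigues(M)[0],-M@f["E"],f["K"],f["D"])[0][:,0]
def tri(f,p,g,q):
    a,b=rays(f,p)[0],rays(g,q)[0]
    t=np.linalg.lstsq(np.c_[a,-b],g["E"]-f["E"],rcond=None)[0]
    A,B=f["E"]+t[0]*a,g["E"]+t[1]*b
    return (A+B)/2,np.linalg.norm(A-B)
E
python3 - <<'E'
from h import *
a=cv2.imread("pics/side0.png")[165:315,225:405];b=cv2.imread("pics/top0.png")[140:280,270:430]
cv2.imwrite("pics/sc.png",cv2.resize(a,None,fx=4,fy=4,interpolation=2))
cv2.imwrite("pics/tc.png",cv2.resize(b,None,fx=4,fy=4,interpolation=2))
f=cam("top")
for n,p,z in [("tin?",(299,229),.068),("silver2",(331,167),.058),("jar",(372,163),.08),("dish",(315,258),.016),("red",(245,224),.06),("green",(270,203),.06)]: print(n,plane(f,p,z)[0].round(3))
E
```

```text
tin? [0.489 0.032 0.068]
silver2 [ 0.711 -0.076  0.058]
jar [ 0.723 -0.219  0.08 ]
dish [ 0.389 -0.025  0.016]
red [0.503 0.219 0.06 ]
green [0.578 0.135 0.06 ]
```

View pics/sc.png

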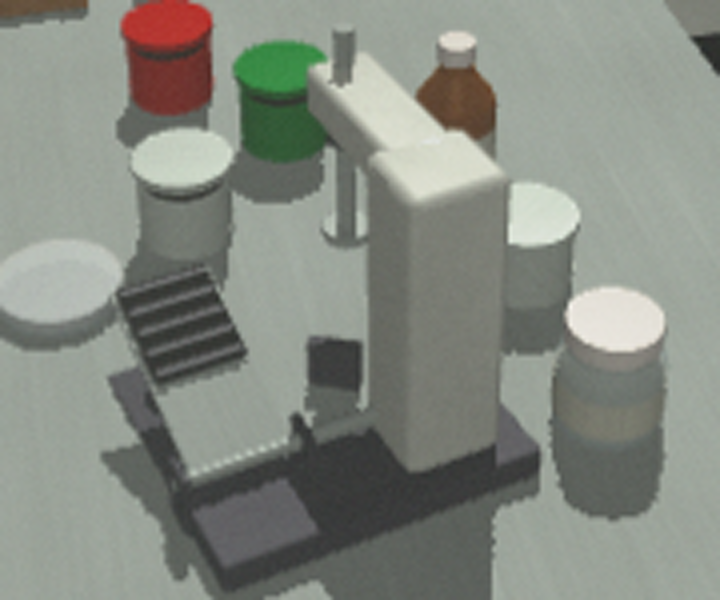

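View pics/tc.png

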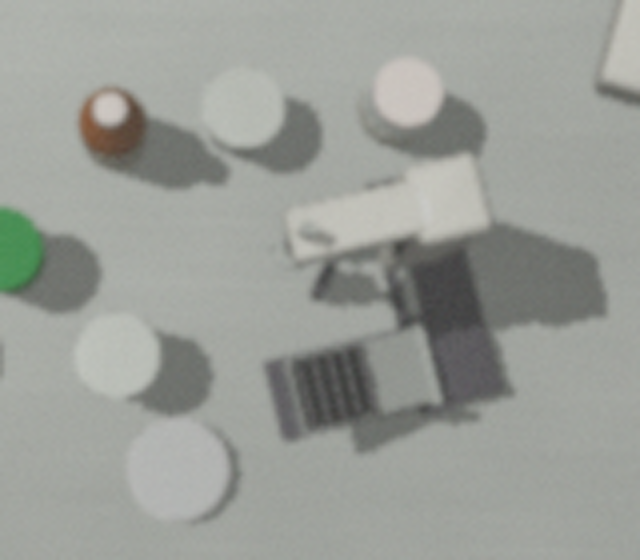

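The tin I want is the silver one at top (299,229), side (271,205): it has the black band under its lid and stands in front of the mouth. The other silver one at top (331,167) is the spare; no band shows. Red, green and the jar are rejected. Now I compute rough geometry.

Run:
```python
from h import *
t,s=cam("top"),cam("side")
T=lambda x,y:(270+x/4-.4,140+y/4-.4); S=lambda x,y:(225+x/4-.4,165+y/4-.4)
for n,a,b in [("tin lid",T(118,356),S(183,159)),("colA",T(490,228),S(413,200)),("colB",T(472,154),S(502,170)),("armtip near",T(296,265),S(313,67)),
 ("spare",T(243,109),S(527,214)),("pedal far x+",T(350,345),S(205,268)),("tread +y-x",T(290,437),S(118,292)),("tread tip x+",T(267,362),S(207,268)),("tread -x in",T(371,416),S(155,380))]:
    P,e=tri(t,a,s,b); print(n,P.round(4),round(e,4))
c=[plane(t,T(*p),.22)[0][:2] for p in [(408,180),(472,154),(490,228),(425,245)]]; print(np.round(c,4),np.mean(c,0))
print("pad",plane(s,S(347,230),.1)[0])
# tread rubber along lines
for p in [(118,292),(207,268),(245,352),(160,382)]: print("tread corner z.078",plane(s,S(*p),.078)[0].round(3))
```

```text
tin lid [0.4913 0.0317 0.0661] 0.0023
colA [ 0.5875 -0.2576  0.2205] 0.0021
colB [ 0.6427 -0.2434  0.2219] 0.0021
armtip near [ 0.5593 -0.1088  0.2172] 0.008
spare [ 0.7132 -0.074   0.0567] 0.0031
pedal far x+ [ 0.4922 -0.1619  0.1191] 0.0158
tread +y-x [ 0.4277 -0.117   0.0739] 0.0089
tread tip x+ [ 0.4893 -0.0971  0.0673] 0.0044
tread -x in [ 0.4443 -0.1883  0.0595] 0.004
[[ 0.6227 -0.1942]
 [ 0.6441 -0.244 ]
 [ 0.5865 -0.2576]
 [ 0.5724 -0.2073]] [ 0.60643344 -0.22574364]
pad [ 0.58013048 -0.11976673  0.1       ]
tread corner z.078 [ 0.432 -0.122  0.078]
tread corner z.078 [ 0.49  -0.111  0.078]
tread corner z.078 [ 0.501 -0.196  0.078]
tread corner z.078 [ 0.448 -0.211  0.078]
```

```bash
A='[1,[-0.93,-1,0],0]'; python3 -m pendant '[[1,[-0.93,-1,0],0],[1,[-0.93,-1,0],0],[1,[-0.93,-1,0],0],[1,[-0.93,-1,0],0],[1,[-0.93,-1,0],0]]' && python3 -m pendant '[[1,[-0.93,-1,0],0],[1,[-0.93,-1,0],0],[1,[-0.93,-1,0],0],[1,[-0.93,-1,0],0],[1,[-0.93,-1,0],0]]' && python3 -m pendant '[[1,[-0.93,-1,0],0],[1,[-0.93,-1,0],0],[1,[-0.93,-1,0],0],[1,[-0.93,-1,0],0],[1,[-0.93,-1,0],0]]' && python3 -m pendant '[[1,[0,-0.25,0],-0.193],[1,[0,-0.25,0],-0.193],[1,[0,-0.25,0],-0.193],[1,[0,-0.25,0],-0.193],[1,[0,-0.25,0],-0.193],[1,[0,-0.25,0],-0.193],[1,[0,-0.25,0],-0.193]]'
python3 -c "
from h import *
cam('wrist','pics/w1.png'); s=manip.state(); print(s['time'],s['tool_pos'],s['tool_rot'])"
```

```text
time: 0.8
tool_pos: [0.2842, 0.4313, 0.2315]
tool_rot: [0.0, 0.182, 0.983, 0.0]
contact_force: [0.1, 0.0, 0.6]
gripper_width: 0.998
grasp_force: 0.0
time: 1.3
tool_pos: [0.3461, 0.2804, 0.2317]
tool_rot: [0.0, 0.182, 0.983, 0.0]
contact_force: [0.3, 0.3, 0.1]
gripper_width: 0.996
grasp_force: 0.0
time: 1.8
tool_pos: [0.4079, 0.1289, 0.2315]
tool_rot: [-0.0, 0.181, 0.983, 0.0]
contact_force: [-0.2, 0.8, -0.1]
gripper_width: 1.003
grasp_force: 0.0
time: 2.5
tool_pos: [0.3963, 0.1018, 0.2313]
tool_rot: [-0.0, -0.121, 0.993, 0.0]
contact_force: [-0.4, 0.6, 0.4]
gripper_width: 1.0
grasp_force: 0.0
2.55 [0.39635518 0.10156808 0.23127889] [-6.54482098e-05 -1.21253603e-01  9.92621552e-01  1.15865987e-04]
```

View pics/w1.png

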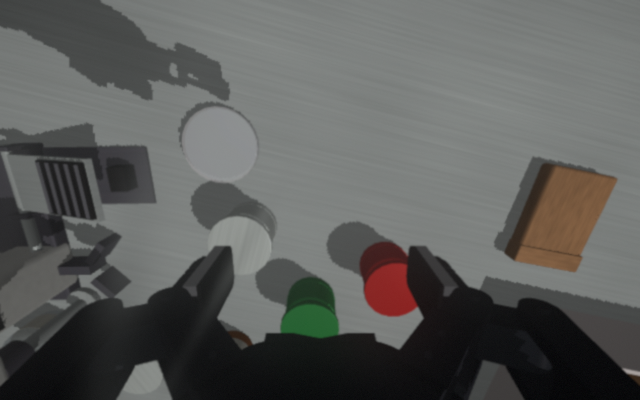

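Wrist view: tin lid at (240,245), dish (220,143), tread ribs around (68,190), stop plates near (85,258) and (112,280), decoys at (310,300) and (388,280). I move nearer to the press for a second view.

```bash
python3 -m pendant '[[1,[0,-1,0],0],[1,[0,-1,0],0],[1,[0,-1,0],0],[1,[0,-1,0],0],[1,[0,-1,0],0]]' && python3 -m pendant '[[1,[0.1,-0.4,0],0],[1,[0.1,-0.4,0],0],[1,[0.1,-0.4,0],0],[1,[0.1,-0.4,0],0]]'
python3 -c "
from h import *
f=cam('wrist','pics/w2.png'); s=manip.state(); print(s['time'],s['tool_pos'],s['tool_rot'])
np.savez('w2.npz',E=f['E'],M=f['M'],K=f['K'],D=f['D'])"
```

```text
time: 3.05
tool_pos: [0.4253, -0.0154, 0.2312]
tool_rot: [-0.0, -0.121, 0.993, 0.0]
contact_force: [-0.4, 1.1, 1.0]
gripper_width: 0.999
grasp_force: 0.0
time: 3.45
tool_pos: [0.4252, -0.0638, 0.2312]
tool_rot: [0.0, -0.122, 0.993, 0.0]
contact_force: [0.1, -0.6, 0.3]
gripper_width: 0.998
grasp_force: 0.0
3.5 [ 0.42525074 -0.0637231   0.23127433] [ 5.80002973e-05 -1.22410446e-01  9.92479540e-01  2.05249289e-04]
```

View pics/w2.png

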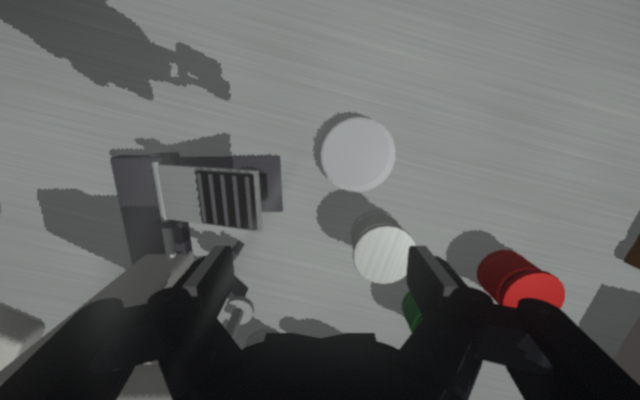

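Run:
```python
from h import *
w=dict(np.load('w2.npz')); 
P=lambda x,y,z:plane(w,(x,y),z)[0].round(4)
w1=dict(w); 
R1=rot([-6.54482098e-05,-1.21253603e-01,9.92621552e-01,1.15865987e-04]);T=np.eye(4);T[:3,:3]=R1;T[:3,3]=[0.39635518,0.10156808,0.23127889]
W=T@manip.grab_frame("wrist")["tool_from_camera"]; w1["E"],w1["M"]=W[:3,3],W[:3,:3]
print("lid tri",tri(w1,(240.5,245),w,(384,254)), P(384,254,.068))
for n,p,q in [("tip-x",(90,161),(258,170)),("tip+x",(102,219),(261,230)),("rib end -x",(39,160),(197,171)),("rib end +x",(61,217),(206,224)),("base end -x",(151,147),(281,155)),("base end +x",(156,202),(282,211)),("dish",(219,142),(358,153))]: print(n,*[np.round(v,4) for v in tri(w1,p,w,q)])
print("pad",P(240,309,.1),"hinge",P(157,165,.036),P(166,222,.036))
img=cv2.imread("pics/w2.png"); a=cv2.resize(img[130:330,90:290],None,fx=3,fy=3,interpolation=2)
b=cv2.resize(cv2.imread("pics/w1.png")[130:330,0:200],None,fx=3,fy=3,interpolation=2)
cv2.imwrite("pics/zz.png",np.clip(1.6*np.hstack([b[:,:395],a[:,:400]]),0,255))
```

```text
lid tri (array([0.49024481, 0.03179033, 0.06164316]), np.float64(0.00025380837428539256)) [0.4874 0.0295 0.068 ]
tip-x [ 0.4251 -0.1271  0.0786] 0.0026
tip+x [ 0.4864 -0.1118  0.0803] 0.001
rib end -x [ 0.446  -0.1952  0.057 ] 0.0003
rib end +x [ 0.5112 -0.18    0.0473] 0.0024
base end -x [ 0.4183 -0.116  -0.0101] 0.0015
base end +x [ 0.489  -0.0984 -0.001 ] 0.001
dish [ 0.3876 -0.0235  0.0167] 0.0013
pad [ 0.5743 -0.1143  0.1   ] hinge [ 0.4563 -0.2484  0.036 ] [ 0.5244 -0.2312  0.036 ][ WARN:0@1.173] global loadsave.cpp:1063 imwrite_ Unsupported depth image for selected encoder is fallbacked to CV_8U.
```

View pics/zz.png

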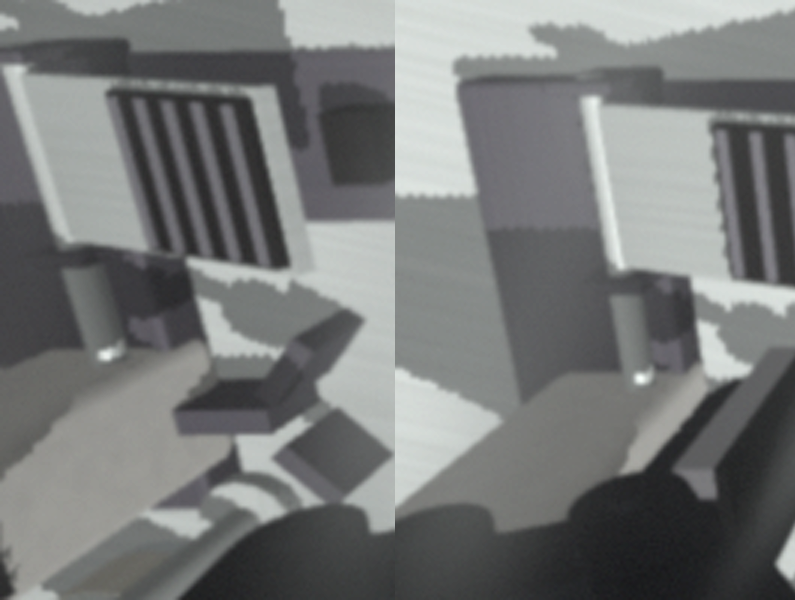

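Both plates of the V stop are at about w1 (80,255) and (110,280), and the press yaw is 14° from the tip and hinge edges. Seat is about (0.5795, -0.113), with the tin at press (-53, 162) mm. The tool can only roll, not lean. So I push with the back of the open front finger, which stands ahead of the gripper body.

```bash
python3 -m pendant '[[1,[-0.32,1,0],0],[1,[-0.32,1,0],0],[1,[-0.32,1,0],0],[1,[-0.32,1,0],0],[1,[-0.32,1,0],0]]' && python3 -m pendant '[[1,[0,0.49,0],-0.135],[1,[0,0.49,0],-0.135],[1,[0,0.49,0],-0.135],[1,[0,0.49,0],-0.135],[1,[0,0.49,0],-0.135]]' && python3 -m pendant '[[1,[0,0,1],0],[1,[0,0,1],0],[1,[0,0,1],0],[1,[0,0,1],0],[1,[0,0,1],0]]'
python3 - <<'E'
from h import *
f=cam('wrist','pics/w3.png'); s=manip.state(); print(s['time'],s['tool_pos'],rot(s['tool_rot'])[:,1])
g=cam('side'); im=g['img'][100:300,180:400,::-1]; cv2.imwrite('pics/s3.png',np.vstack([cv2.resize(im,None,fx=1.8,fy=1.4),cv2.resize(f['img'][:,:,::-1],(396,248))]))
E
```

```text
time: 4.05
tool_pos: [0.4333, 0.0616, 0.2313]
tool_rot: [-0.0, -0.123, 0.992, -0.0]
contact_force: [0.2, -0.5, 0.1]
gripper_width: 1.001
grasp_force: 0.0
time: 4.55
tool_pos: [0.4195, 0.117, 0.2313]
tool_rot: [-0.0, -0.326, 0.945, -0.0]
contact_force: [0.6, -0.1, 0.1]
gripper_width: 0.996
grasp_force: 0.0
time: 5.05
tool_pos: [0.4199, 0.1173, 0.112]
tool_rot: [0.0, -0.327, 0.945, -0.0]
contact_force: [0.2, 0.1, -1.0]
gripper_width: 0.997
grasp_force: 0.0
5.1 [0.42081417 0.11746826 0.11319325] [-0.61783267  0.78630795 -0.00161021]
```

View pics/s3.png

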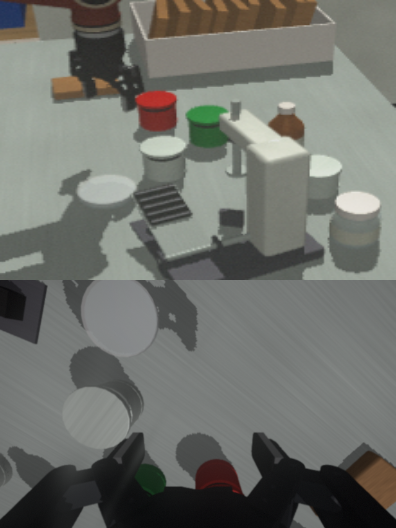

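The tin stands clear ahead of the front finger; green and red are clear too. I descend and start the diagonal push.

```bash
python3 -m pendant '[[1,[0,0,0.3],0],[1,[0,0,0.6],0],[1,[0,0,0.84],0],[1,[0,0,0.84],0],[1,[0,0,0.84],0]]' && python3 -m pendant '[[1,[0,-0.1,0],0],[1,[0,-0.15,0],0],[1,[0,-0.2,0],0],[1,[0,-0.26,0],0],[1,[0,-0.32,0],0],[1,[0,-0.38,0],0],[1,[0,-0.44,0],0],[1,[0,-0.5,0],0],[1,[0,-0.5,0],0]]'
cat > look.py <<'E'
from h import *
import sys
n=sys.argv[1]; st=manip.state(); t=cam('top'); g=cam('side'); f=cam('wrist')
c=lambda im,x,y,w,h:cv2.resize(im[y:y+h,x:x+w,::-1],(396,int(396*h/w)),interpolation=2)
cv2.imwrite(f'pics/{n}.png',np.hstack([np.vstack([c(t['img'],270,140,150,110),c(g['img'],220,160,160,110)]),np.vstack([c(f['img'],0,0,640,400),np.zeros((int(396*110/150)+int(396*110/160)-247,396,3),np.uint8)])]))
print(st['time'],st['tool_pos'],st['contact_force'])
ex,ey,seat=np.array([.9703,.2419]),np.array([-.2419,.9703]),np.array([.5795,-.113])
# bright near-grey blob of lid in top view, near expected tin (0.068 plane)
hsv=cv2.cvtColor(t['img'],cv2.COLOR_RGB2HSV); m=((hsv[:,:,2]>float(sys.argv[2]) if len(sys.argv)>2 else hsv[:,:,2]>175)).astype(np.uint8)
k,l,stt,ce=cv2.connectedComponentsWithStats(m)
for i in range(1,k):
    P=plane(t,ce[i],.068)[0][:2]; r=P-seat
    if 40<stt[i,4]<900 and abs(r).max()<.25: print(ce[i].round(1),stt[i,4],'press mm',(1000*np.array([r@ex,r@ey])).round(1))
E
python3 look.py a1
```

```text
time: 5.65
tool_pos: [0.4207, 0.1178, 0.0122]
tool_rot: [0.001, -0.327, 0.945, -0.0]
contact_force: [0.1, -0.7, 1.1]
gripper_width: 1.0
grasp_force: 0.0
time: 6.55
tool_pos: [0.4589, 0.0698, 0.0123]
tool_rot: [0.002, -0.327, 0.945, -0.001]
contact_force: [0.1, 0.9, 4.2]
gripper_width: 1.002
grasp_force: 1.7
6.55 [0.45885308 0.06976603 0.01233563] [0.11646809 0.86515624 4.22499783]
[296.7 166.6] 49 press mm [162.5 122.6]
[368.6 191.6] 693 press mm [  19.8 -103.4]
[313.7 257.2] 463 press mm [-158.2  134.8]
```

View pics/a1.png

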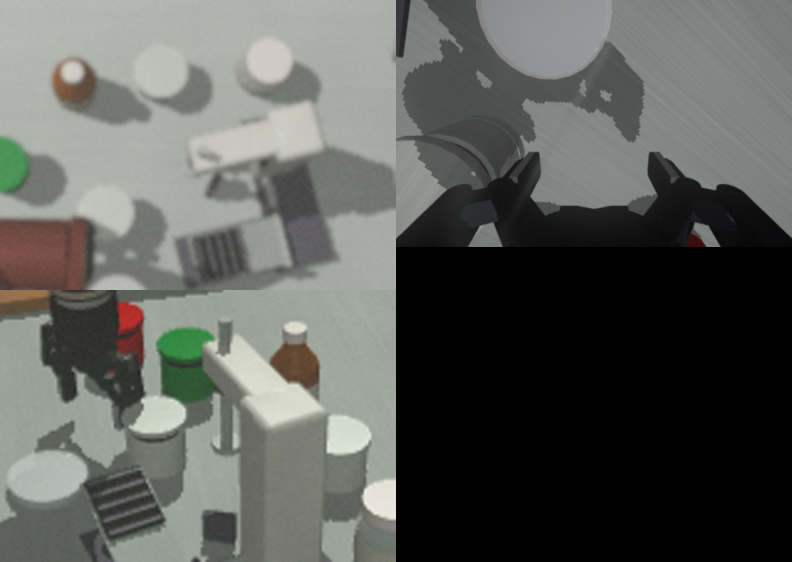

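The top crop puts the tin at about px (310.5,220.3). It is upright and in contact with the finger, with the black band still visible. The 4 N upward force suggests the knuckle bears on the lid rim. I back off, raise and check.

```bash
python3 -m pendant '[[1,[0,0.08,0],0],[1,[0,0.1,0],0],[1,[0,0.1,0],0]]' && python3 -m pendant '[[1,[0,0,-0.15],0],[1,[0,0,-0.15],0],[1,[0,0,-0.15],0]]'
cat > band.py <<'E'
# vertical brightness profile through tin in side view: lid centre, band, body
from h import *
import sys
x,y=float(sys.argv[1]),float(sys.argv[2])   # tin centre world
t=cam('top'); g=cam('side')
d=np.array([x,y])-g['E'][:2]; d/=np.linalg.norm(d)
zs=np.arange(.030,.0761,.002); q=proj(g,[[x-.034*d[0],y-.034*d[1],z] for z in zs])
v=cv2.cvtColor(g['img'],cv2.COLOR_RGB2GRAY)
print('side profile z:val',[(round(z*1000),int(cv2.getRectSubPix(v,(3,1),tuple(map(float,p))).mean())) for z,p in zip(zs,q)])
u=cv2.cvtColor(t['img'],cv2.COLOR_RGB2GRAY)
c=proj(t,[[x,y,.068]])[0]; X,Y=c.round().astype(int); print('px',c.round(1)); 
np.set_printoptions(linewidth=250); print(u[Y-16:Y+17:2,X-18:X+19])
E
python3 - <<'E'
from h import *
t=cam('top'); print(plane(t,(310.5,220.3),.068)[0])
E
python3 band.py .517 -.004
```

```text
time: 7.0
tool_pos: [0.4478, 0.0805, 0.0097]
tool_rot: [-0.001, -0.328, 0.945, 0.0]
contact_force: [0.1, -0.8, -0.2]
gripper_width: 0.998
grasp_force: 0.0
time: 7.3
tool_pos: [0.4493, 0.08, 0.0285]
tool_rot: [0.0, -0.328, 0.945, -0.0]
contact_force: [-0.5, -0.9, 0.3]
gripper_width: 1.004
grasp_force: 0.0
[ 0.51932445 -0.00700402  0.068     ]
side profile z:val [(30, 118), (32, 118), (34, 118), (36, 118), (38, 118), (40, 117), (42, 117), (44, 116), (46, 117), (48, 117), (50, 115), (52, 103), (54, 79), (56, 74), (58, 75), (60, 94), (62, 113), (64, 131), (66, 161), (68, 197), (70, 206), (72, 212), (74, 212), (76, 211)]
px [309.6 221. ]
[[119 125 146 167 175 176 175 177 175 176 177 175 177 176 176 176 176 176 176 177 176 177 175 176 174 174 175 176 175 175 176 175 174 176 176 173 173]
 [119 120 131 151 172 177 175 179 177 178 178 178 179 177 176 177 177 176 176 176 175 177 175 175 174 176 175 176 175 176 173 173 174 174 175 173 176]
 [116 121 129 152 171 178 178 177 177 178 180 178 177 179 179 181 178 177 180 177 178 179 177 178 177 176 176 176 174 176 174 177 174 175 175 174 174]
 [119 
[... 1408 characters left out ...]
45 141 144 157 169 173 177 186 183 178 164 148 128 119 119 116 115 119 116 114 118 116 118 115]
 [ 77  86  82  88  85  84  76  67  60  86 120 153 167 169 166 158 154 151 146 137 135 136 128 120 117 113 117 116 113 114 116 117 117 118 119 115 117]
 [ 82  85  85  85  85  88  80  66  70 104 141 156 152 153 151 153 158 164 167 164 162 159 153 136 122 116 117 116 116 116 118 114 114 118 118 119 123]
 [ 80  87  86  88  90  90  81  66  67  89 116 126 122 120 116 117 121 126 125 125 124 125 125 120 116 114 115 114 114 112 116 117 116 116 130 149 161]
 [ 82  88  89  85  90  90  82  66  70  98 136 156 153 130 120 118 117 115 116 116 116 118 112 115 116 115 120 120 116 116 115 114 119 116 120 136 153]]
```

Lid is still proud: dark band at z 52–60, lid top at about 67 mm. The tin moved straight along the plan to press (-34,121). I continue the diagonal push from the raised height.

```bash
python3 -m pendant '[[1,[0,-0.07,0],0],[1,[0,-0.14,0],0],[1,[0,-0.21,0],0],[1,[0,-0.28,0],0],[1,[0,-0.35,0],0],[1,[0,-0.42,0],0],[1,[0,-0.49,0],0],[1,[0,-0.56,0],0],[1,[0,-0.62,0],0],[1,[0,-0.62,0],0]]'
cat > lid.py <<'E'
from h import *
t=cam('top'); v=cv2.GaussianBlur(cv2.cvtColor(t['img'],cv2.COLOR_RGB2GRAY),(3,3),0)
ex,ey,seat=np.array([.9703,.2419]),np.array([-.2419,.9703]),np.array([.5795,-.113])
print([manip.state()[k].round(4) for k in('tool_pos','contact_force')])
m=((v>184)&(v<205)).astype(np.uint8); m=cv2.morphologyEx(m,cv2.MORPH_OPEN,np.ones((5,5)))
for c in cv2.findContours(m,0,2)[0]:
    (a,b),r=cv2.minEnclosingCircle(c); x,y,w,h=cv2.boundingRect(c)
    P=plane(t,(a,b),.068)[0][:2]; q=P-seat
    if abs(q).max()<.22: print((round(a,1),round(b,1)),round(r,1),cv2.contourArea(c),'bb',x,y,w,h,P.round(4),'press',(1000*np.array([q@ex,q@ey])).round(1))
E
python3 lid.py
```

```text
time: 8.45
tool_pos: [0.4961, 0.0207, 0.0287]
tool_rot: [0.0, -0.327, 0.945, -0.0]
contact_force: [1.2, -0.5, -0.2]
gripper_width: 0.999
grasp_force: 0.0
[array([0.4958, 0.021 , 0.0286]), array([ 0.4025, -0.3061,  0.78  ])]
(321.0, 258.5) 3.2 20.0 bb 319 256 5 6 [ 0.3894 -0.0454] press [-168.1  111.5]
(321.9, 207.7) 9.7 160.5 bb 313 200 19 14 [ 0.5638 -0.0458] press [ 1. 69.]
(368.0, 190.9) 21.4 462.5 bb 347 180 43 21 [ 0.6263 -0.2065] press [  22.8 -102. ]
(329.7, 165.4) 9.9 254.5 bb 321 157 19 18 [ 0.7144 -0.0709] press [141.1   8.2]
(371.3, 161.8) 8.6 147.5 bb 366 154 14 16 [ 0.7306 -0.218 ] press [ 121.2 -138.5]
```

```bash
python3 -m pendant '[[1,[0,-0.06,0],0],[1,[0,-0.13,0],0],[1,[0,-0.13,0],0],[1,[0,0.05,0],0],[1,[0,0.1,0],0],[1,[0,0.1,0],0]]' && python3 -m pendant '[[1,[0,0,0],0.135],[1,[0,0,0],0.135],[1,[0,0,0],0.135],[1,[0,0,0],0.135],[1,[0,0,0],0.135]]'; python3 lid.py
python3 - <<'E'
from h import *
print(rot(manip.state()['tool_rot'])[:,1])
E
```

```text
time: 9.1
tool_pos: [0.4874, 0.0313, 0.0283]
tool_rot: [-0.0, -0.328, 0.945, -0.0]
contact_force: [0.2, -1.1, 0.4]
gripper_width: 1.006
grasp_force: 0.0
time: 9.6
tool_pos: [0.4881, 0.0307, 0.0286]
tool_rot: [0.0, -0.123, 0.992, -0.0]
contact_force: [1.2, 0.5, 0.0]
gripper_width: 1.0
grasp_force: 0.0
[array([0.488 , 0.0308, 0.0286]), array([-0.2358, -0.1002, -0.1763])]
(319.5, 256.0) 4.6 40.5 bb 316 253 8 7 [ 0.3978 -0.0402] press [-158.7  114.6]
(324.8, 206.4) 9.9 266.0 bb 316 197 19 19 [ 0.5685 -0.0559] press [ 3.1 58.1]
(368.0, 190.9) 21.4 489.5 bb 347 180 43 21 [ 0.6263 -0.2065] press [  22.8 -102. ]
(329.7, 165.4) 9.9 253.5 bb 321 157 19 18 [ 0.7144 -0.0709] press [141.1   8.2]
(371.2, 161.8) 8.7 175.0 bb 364 154 16 16 [ 0.7306 -0.2178] press [ 121.3 -138.3]
[-2.43163621e-01  9.69985246e-01 -2.77372166e-04]
```

Tin now at press (3,58). I line the finger up with the mouth and push straight in.

```bash
python3 -m pendant '[[1,[-0.25,0,0],0],[1,[-0.475,0,0],0],[1,[-0.475,0,0],0],[1,[-0.475,0,0],0]]' && python3 -m pendant '[[1,[0,-0.06,0],0],[1,[0,-0.12,0],0],[1,[0,-0.18,0],0],[1,[0,-0.24,0],0],[1,[0,-0.3,0],0],[1,[0,-0.36,0],0],[1,[0,-0.42,0],0],[1,[0,-0.45,0],0],[1,[0,-0.45,0],0]]'; python3 lid.py; python3 band.py .583 -.101 | head -1
```

```text
time: 10.05
tool_pos: [0.543, 0.0447, 0.0283]
tool_rot: [-0.0, -0.122, 0.993, -0.0]
contact_force: [0.4, 0.4, 0.5]
gripper_width: 1.0
grasp_force: 0.0
time: 10.95
tool_pos: [0.5563, -0.0084, 0.0284]
tool_rot: [0.0, -0.121, 0.993, -0.0]
contact_force: [0.1, 0.6, -0.7]
gripper_width: 0.997
grasp_force: 0.0
[array([ 0.5562, -0.0081,  0.0284]), array([ 0.1415, -0.681 , -0.4176])]
(368.5, 192.3) 21.7 455.0 bb 347 180 44 21 [ 0.6213 -0.2083] press [  17.5 -102.5]
(329.5, 165.1) 10.3 267.5 bb 320 157 20 18 [ 0.7154 -0.0703] press [142.2   8.6]
side profile z:val [(30, 115), (32, 116), (34, 116), (36, 116), (38, 116), (40, 116), (42, 117), (44, 117), (46, 117), (48, 117), (50, 117), (52, 116), (54, 111), (56, 88), (58, 77), (60, 75), (62, 92), (64, 108), (66, 111), (68, 111), (70, 107), (72, 106), (74, 106), (76, 106)]
```

```bash
python3 -m pendant '[[1,[0,-0.02,0],0],[1,[0,-0.04,0],0],[1,[0,-0.06,0],0],[1,[0,-0.06,0],0]]' | grep -E 'pos|contact'; python3 -m pendant '[[1,[0,-0.015,0],0],[1,[0,-0.03,0],0],[1,[0,-0.03,0],0]]'| grep -E 'pos|contact'; python3 -m pendant '[[1,[0,-0.01,0],0],[1,[0,-0.02,0],0],[1,[0,-0.02,0],0]]'| grep -E 'pos|contact'
```

```text
tool_pos: [0.5579, -0.0148, 0.0285]
contact_force: [0.4, 1.1, -0.6]
tool_pos: [0.5588, -0.0184, 0.0285]
contact_force: [-0.5, 1.2, 0.2]
tool_pos: [0.5593, -0.0206, 0.0285]
contact_force: [-0.4, 0.6, 0.5]
```

```bash
python3 -m pendant '[[1,[0,-0.01,0],0],[1,[0,-0.02,0],0],[1,[0,-0.02,0],0]]'| grep -E 'pos|contact|grasp';  python3 -m pendant '[[1,[0,-0.01,0],0],[1,[0,-0.01,0],0]]'| grep -E 'pos|contact|grasp'; python3 -m pendant '[[1,[0,-0.01,0],0],[1,[0,-0.01,0],0]]'| grep -E 'pos|contact|grasp'; python3 lid.py; for y in -.113 -.117; do python3 band.py .580 $y | head -1; done
```

```text
tool_pos: [0.5599, -0.023, 0.0285]
contact_force: [0.2, 1.1, -0.3]
grasp_force: 0.7
tool_pos: [0.5602, -0.0241, 0.0285]
contact_force: [0.6, 2.6, 0.8]
grasp_force: 0.7
tool_pos: [0.5605, -0.0252, 0.0285]
contact_force: [-0.5, 1.2, -0.2]
grasp_force: 0.7
[array([ 0.5605, -0.0252,  0.0285]), array([-1.3126,  0.4447,  0.6608])]
(369.0, 192.2) 21.2 441.5 bb 348 180 43 20 [ 0.6217 -0.21  ] press [  17.5 -104.3]
(329.5, 165.1) 10.3 271.5 bb 320 157 20 18 [ 0.7154 -0.0703] press [142.2   8.6]
side profile z:val [(30, 64), (32, 85), (34, 108), (36, 113), (38, 117), (40, 117), (42, 117), (44, 117), (46, 116), (48, 115), (50, 114), (52, 97), (54, 73), (56, 71), (58, 78), (60, 101), (62, 110), (64, 114), (66, 110), (68, 107), (70, 106), (72, 106), (74, 106), (76, 106)]
side profile z:val [(30, 57), (32, 60), (34, 67), (36, 91), (38, 109), (40, 114), (42, 116), (44, 116), (46, 117), (48, 117), (50, 116), (52, 115), (54, 112), (56, 88), (58, 73), (60, 71), (62, 86), (64, 105), (66, 112), (68, 113), (70, 108), (72, 106), (74, 105), (76, 105)]
```

```bash
for i in 1 2; do python3 -m pendant '[[1,[0,-0.01,0],0],[1,[0,-0.01,0],0],[1,[0,-0.01,0],0]]'| grep -E 'pos|contact|grasp'; for k in 1 2 3; do python3 -c "
from h import *
manip.grab_frame('top');print(manip.state()['contact_force'].round(2))"; done; done; python3 band.py .580 -.113 | head -1
```

```text
tool_pos: [0.5604, -0.0256, 0.0286]
contact_force: [-2.1, 5.0, 2.6]
grasp_force: 2.5
[-2.14  4.59  2.86]
[-1.52  3.82  2.44]
[-1.4   4.    1.46]
tool_pos: [0.5602, -0.0259, 0.0286]
contact_force: [-4.5, 8.3, 5.2]
grasp_force: 4.5
[-4.47  8.74  4.95]
[-4.38  7.81  5.2 ]
[-3.9   8.29  4.94]
side profile z:val [(30, 63), (32, 83), (34, 107), (36, 113), (38, 117), (40, 117), (42, 117), (44, 118), (46, 116), (48, 114), (50, 113), (52, 95), (54, 71), (56, 81), (58, 91), (60, 106), (62, 111), (64, 114), (66, 109), (68, 107), (70, 107), (72, 106), (74, 105), (76, 106)]
```

Force now rises sharply, so the tin is against the stop. I back off at once and look.

```bash
python3 -m pendant '[[1,[0,0.05,0],0],[1,[0,0.2,0],0],[1,[0,0.5,0],0],[1,[0,0.8,0],0],[1,[0,0.8,0],0]]'| grep -E 'pos|contact'; python3 lid.py;  python3 band.py .580 -.113
python3 look.py a2 | head -1
```

```text
tool_pos: [0.5363, 0.0693, 0.028]
contact_force: [-0.2, 0.6, 0.2]
[array([0.537 , 0.0677, 0.0282]), array([ 0.5944, -0.684 ,  0.1953])]
(312.9, 256.9) 11.3 355.0 bb 303 246 22 22 [ 0.3946 -0.0178] press [-156.4  137.1]
(336.0, 202.5) 6.8 67.0 bb 332 196 7 14 [ 0.583  -0.0946] press [ 7.9 17. ]
(368.5, 192.3) 21.7 499.0 bb 347 180 44 21 [ 0.6213 -0.2083] press [  17.5 -102.5]
(376.5, 162.5) 5.1 39.0 bb 374 158 6 10 [ 0.7284 -0.2366] press [ 114.6 -156. ]
(329.8, 165.5) 9.9 259.5 bb 321 157 19 18 [ 0.714  -0.0712] press [140.6   8. ]
side profile z:val [(30, 64), (32, 85), (34, 108), (36, 114), (38, 117), (40, 117), (42, 117), (44, 117), (46, 116), (48, 115), (50, 114), (52, 98), (54, 76), (56, 83), (58, 92), (60, 105), (62, 112), (64, 115), (66, 110), (68, 107), (70, 107), (72, 106), (74, 106), (76, 107)]
px [341.3 203.5]
[[175 173 175 172 178 176 176 177 176 174 175 176 176 173 175 174 174 174 173 173 174 171 173 172 172 171 172 174 175 173 172 173 172 174 172 171 172]
 [178 178 177 177 178 176 174 178 175 176 175 175 176 177 172 174 174 173 172 172 174 171 172 172 173 171 170 172 17
[... 1690 characters left out ...]
 117]
 [176 174 175 174 177 175 174 174 173 174 173 167 154 148 149 161 168 168 169 173 173 168 160 141 115  82  79  86 103 115 118 119 118 119 118 117 119]
 [163 151 144 151 155 155 161 170 171 173 172 172 172 170 167 161 154 154 153 146 134 125 123 120 114 104 103 108 117 114 116 117 116 119 119 119 118]
 [126 121 119 118 118 122 123 130 140 153 159 170 173 175 173 174 174 171 172 170 168 168 164 155 134 127 121 122 117 117 118 120 118 120 123 127 139]
 [119 120 117 119 119 120 117 117 116 121 125 134 151 168 174 173 173 173 173 172 173 172 171 171 167 165 159 152 149 142 139 146 149 150 157 165 169]]
14.7 [0.5378901  0.06596804 0.02857676] [-5.30075183e-04 -8.18723632e-01 -2.87681235e-02]
```

View pics/a2.png

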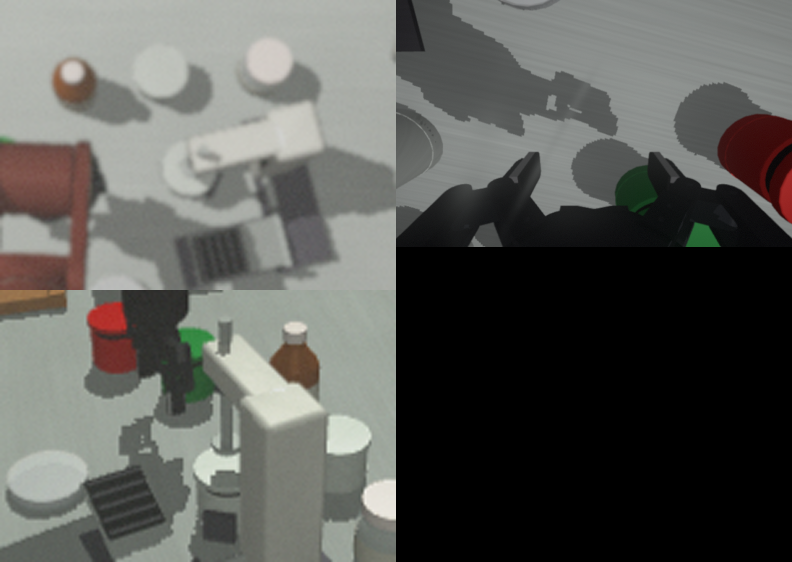

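The picture shows the tin upright under the ram (top crop 190,168; side crop 225,465), band still visible and other objects in place. Now I raise, close the fingers and go above the tread.

```bash
python3 -m pendant '[[1,[0,0,-0.3],0],[1,[0,0,-0.7],0],[1,[0,0,-1],0],[1,[0,0,-1],0],[1,[0,0,-1],0]]'|grep pos; python3 -m pendant '[[0,[0,0,-0.3],0],[0,[0,0,-0.6],0],[0,[0,0,-0.6],0],[0,[0,0,-0.6],0]]'|grep pos; python3 -m pendant '[[0,[0.4,-0.4,0],0],[0,[0.8,-0.8,0],0],[0,[1,-1,0],0],[0,[1,-1,0],0],[0,[1,-1,0],0],[0,[1,-1,0],0]]' |grep pos; python3 -m pendant '[[0,[0.03,-0.55,0],0],[0,[0.03,-0.55,0],0],[0,[0.03,-0.55,0],0],[0,[0.03,-0.55,0],0]]'
python3 -c "
from h import *
cam('wrist','pics/w5.png'); s=manip.state(); print(s['time'],s['tool_pos'],s['gripper_width'])
t=cam('top'); f=cam('wrist')
v=cv2.cvtColor(f['img'],cv2.COLOR_RGB2GRAY); print(proj(f,[[.4637,-.1447,.078],[s['tool_pos'][0],s['tool_pos'][1],.078]]).round())
"
```

```text
tool_pos: [0.5388, 0.065, 0.1497]
tool_pos: [0.5377, 0.0653, 0.2195]
tool_pos: [0.4495, -0.0795, 0.2183]
time: 16.75
tool_pos: [0.4629, -0.1436, 0.2196]
tool_rot: [-0.001, -0.122, 0.993, 0.001]
contact_force: [-0.6, 0.5, -0.0]
gripper_width: 0.001
grasp_force: 0.0
16.8 [ 0.46278883 -0.14335362  0.21979218] 2.698120176178448e-05
[[317. 189.]
 [318. 189.]]
```

```bash
python3 - <<'E'
from h import *
f=cam('wrist'); v=cv2.cvtColor(f['img'],cv2.COLOR_RGB2GRAY)
q=proj(f,[[.4637,-.1447,.078]])[0].astype(int)
print('col',list(v[110:235:3,q[0]+2])); print('row',list(v[q[1]-8,230:420:4]))
print(plane(f,(q[0],q[1]-60),.078)[0],plane(f,(q[0],q[1]),.078)[0])
E
python3 -m pendant '[[0,[0,0,0.3],0],[0,[0,0,0.6],0],[0,[0,0,0.9],0],[0,[0,0,1],0],[0,[0,0,1],0],[0,[0,0,1],0]]'
```

```text
col [np.uint8(145), np.uint8(145), np.uint8(145), np.uint8(145), np.uint8(145), np.uint8(143), np.uint8(144), np.uint8(145), np.uint8(146), np.uint8(148), np.uint8(144), np.uint8(88), np.uint8(78), np.uint8(77), np.uint8(77), np.uint8(103), np.uint8(57), np.uint8(78), np.uint8(88), np.uint8(88), np.uint8(88), np.uint8(88), np.uint8(88), np.uint8(88), np.uint8(87), np.uint8(87), np.uint8(87), np.uint8(88), np.uint8(87), np.uint8(87), np.uint8(86), np.uint8(87), np.uint8(86), np.uint8(86), np.uint8(86), np.uint8(77), np.uint8(141), np.uint8(149), np.uint8(148), np.uint8(149), np.uint8(147), np.uint8(120)]
row [np.uint8(161), np.uint8(132), np.uint8(132), np.uint8(132), np.uint8(131), np.uint8(132), np.uint8(131), np.uint8(130), np.uint8(129), np.uint8(128), np.uint8(127), np.uint8(78), np.uint8(91), np.uint8(68), np.uint8(64), np.uint8(85), np.uint8(54), np.uint8(41), np.uint8(57), np.uint8(78), np.uint8(40), np.uint8(41), np.uint8(88), np.uint8(45), np.uint8(41), np.uint8(53), np.uint8(87), np.uint8(55), np.uint8(126), np.uint8(80), np.uint8(150), np.uint8(154), np.uint8(153), np.uint8(152), np.uint8(152), np.uint8(151), np.uint8(149), np.uint8(150), np.uint8(152), np.uint8(153), np.uint8(152), np.uint8(150), np.uint8(149), np.uint8(148), np.uint8(148), np.uint8(149), np.uint8(150), np.uint8(149)]
[ 0.40691446 -0.15935855  0.078     ] [ 0.46374095 -0.1453462   0.078     ]
time: 17.55
tool_pos: [0.4638, -0.1448, 0.1021]
tool_rot: [0.001, -0.122, 0.993, -0.001]
contact_force: [0.5, 0.3, 0.4]
gripper_width: -0.001
grasp_force: 0.0
```

The target sits on the ribbed tread: ribs span rows 157–215 and columns 274–342, with the target at (317,189). Pressing down.

```bash
python3 -m pendant '[[0,[0,0,0.06],0],[0,[0,0,0.12],0],[0,[0,0,0.18],0],[0,[0,0,0.24],0],[0,[0,0,0.3],0],[0,[0,0,0.35],0],[0,[0,0,0.4],0],[0,[0,0,0.4],0]]'|grep -E 'pos|cont'; python3 -m pendant '[[0,[0,0,0.03],0],[0,[0,0,0.06],0],[0,[0,0,0.06],0]]'|grep -E 'pos|cont'; python3 -m pendant '[[0,[0,0,0.015],0],[0,[0,0,0.02],0],[0,[0,0,0.02],0]]'|grep -E 'pos|cont'
```

```text
tool_pos: [0.4631, -0.1442, 0.0523]
contact_force: [0.0, 2.9, 6.9]
tool_pos: [0.4631, -0.1436, 0.0458]
contact_force: [-1.6, 5.3, 8.2]
tool_pos: [0.463, -0.1434, 0.0438]
contact_force: [-3.2, 7.2, 12.2]
```

```bash
python3 -m pendant '[[0,[0,0,0.015],0],[0,[0,0,0.02],0],[0,[0,0,0.02],0]]'|grep -E 'pos|cont'; python3 -m pendant '[[0,[0,0,0.015],0],[0,[0,0,0.02],0],[0,[0,0,0.02],0]]'|grep -E 'pos|cont'; python3 band.py .580 -.113 | head -1
```

```text
tool_pos: [0.4631, -0.1434, 0.0423]
contact_force: [-5.8, 9.0, 17.4]
tool_pos: [0.4632, -0.1435, 0.0421]
contact_force: [-13.2, 10.9, 32.7]
side profile z:val [(30, 66), (32, 85), (34, 108), (36, 115), (38, 118), (40, 118), (42, 117), (44, 117), (46, 116), (48, 116), (50, 115), (52, 116), (54, 117), (56, 114), (58, 111), (60, 111), (62, 110), (64, 108), (66, 107), (68, 107), (70, 107), (72, 106), (74, 105), (76, 105)]
```

It is at the stop (force jumps, z 42 mm) and the band has gone. I pause, then release slowly.

```bash
python3 -m pendant '[[0,[0,0,0],0],[0,[0,0,0],0],[0,[0,0,0],0],[0,[0,0,0],0],[0,[0,0,0],0],[0,[0,0,0],0]]'|grep -E 'pos|cont'; python3 -m pendant '[[0,[0,0,-0.05],0],[0,[0,0,-0.1],0],[0,[0,0,-0.16],0],[0,[0,0,-0.22],0],[0,[0,0,-0.28],0],[0,[0,0,-0.34],0],[0,[0,0,-0.4],0],[0,[0,0,-0.5],0],[0,[0,0,-0.7],0],[0,[0,0,-0.9],0]]'|grep -E 'pos|cont'; python3 -m pendant '[[0,[0.2,0,-0.4],0],[0,[0.5,0.3,-0.7],0],[0,[0.8,0.6,-0.7],0],[0,[0.8,0.6,-0.7],0],[0,[0.8,0.6,-0.7],0],[0,[0.8,0.6,-0.7],0]]'
python3 band.py .580 -.113 | head -1; python3 lid.py
python3 - <<'E'
from h import *
t,g=cam('top'),cam('side')
a=cv2.cvtColor(cv2.imread('pics/top0.png'),cv2.COLOR_BGR2GRAY).astype(int); b=cv2.cvtColor(t['img'],cv2.COLOR_RGB2GRAY).astype(int)
for n,(x,y) in dict(red=(245,224),green=(270,203),dish=(315,258),spare=(331,167),jar=(372,163),reagent=(298,171),packet=(188,259),stack=(450,208),armtip=(350,197),pedal=(350,237)).items(): print(n,abs(a-b)[y-12:y+13,x-12:x+13].mean().round(1))
E
```

```text
tool_pos: [0.4632, -0.1435, 0.0421]
contact_force: [-13.2, 10.9, 32.9]
tool_pos: [0.4616, -0.1436, 0.1459]
contact_force: [0.7, -0.4, 0.5]
time: 21.85
tool_pos: [0.3522, -0.0976, 0.2299]
tool_rot: [0.0, -0.122, 0.993, 0.0]
contact_force: [-0.2, -0.1, -0.6]
gripper_width: -0.0
grasp_force: 0.0
side profile z:val [(30, 68), (32, 87), (34, 109), (36, 114), (38, 118), (40, 118), (42, 118), (44, 118), (46, 116), (48, 114), (50, 115), (52, 115), (54, 116), (56, 110), (58, 107), (60, 107), (62, 107), (64, 108), (66, 108), (68, 109), (70, 108), (72, 108), (74, 118), (76, 178)]
[array([ 0.3524, -0.098 ,  0.2294]), array([ 0.584 , -0.0894, -0.5123])]
(334.5, 204.0) 4.7 36.0 bb 332 200 6 9 [ 0.5776 -0.0894] press [ 3.9 23.3]
(368.5, 190.8) 20.9 455.0 bb 348 181 42 19 [ 0.6266 -0.2083] press [  22.6 -103.8]
(329.7, 165.5) 9.4 228.5 bb 321 158 18 17 [ 0.714 -0.071] press [140.7   8.2]
(371.3, 161.7) 8.2 187.5 bb 364 154 16 16 [ 0.7308 -0.2181] press [ 121.4 -138.6]
red 3.5
green 3.7
dish 6.9
spare 4.3
jar 4.0
reagent 3.8
packet 4.0
stack 4.2
armtip 6.8
pedal 2.7
```

```bash
python3 -c "
from plant import manip
print(manip.job_done())"
```

```text
the job is handed in; nothing more can be done
None
```

The tin was pushed against the V-shaped stop and the pedal pressed to its stop, held about 0.6 s and released; the camera check shows the lid closed, the tin still in the press, the pedal back up and the other things undisturbed. I handed it in at about 22 s, with no verdict returned. The tool could not lean back, so I pushed with the open finger's back against the lid rim, which may have pushed the lid in 1–2 mm before pressing.

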